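# Run a forked fixture plate out over a riser to a pointer and hold it

## Task

Lay the forked aluminium plate flat along the top of the riser block, its middle over the block's middle and its fork towards the pointer's end, and let go so that it balances there by itself. Then slide it lengthwise along the block, without lifting it, until the end of its fork is level with the tip of the pointer, and finish while still holding the plate: it would tip by itself, so keep hold of it, level, straight along the block and resting on it. Do not let the plate tip over or run into the pointer stand, and leave the other things where they are.

Things in the scene. Friction and masses are not known exactly. Their poses are not given: they have to be found in the camera images.
- plate: loose flat aluminium plate, 240 long (its x axis) x 56 wide (y) x 14 thick (z), about 0.45 kg, starting flat on the worktop. The last 40 mm at its +x end is a fork: two tines 16 wide with an open slot 24 wide between them. Origin: centre of the underside; the centre of mass lies 8 mm from it towards -x (the plain tail end)
- fork_end (a point): point on the plate at the end of the fork: midway between the two tine tips, at mid thickness, [120, 0, 7] mm from the plate's origin in the plate's frame
- riser: fixed narrow riser block on a dark foot: top face 120 long (its x axis) x 36 wide (y), 70 above the worktop, bare and flat, no guides; foot 130x60x10. Origin: centre of the underside, on the worktop. Its +x axis is the outward direction, towards the pointer's end. It is narrower than the plate, so fingers can straddle it while they grip the plate's sides
- pointer_stand: fixed stand beside the plate's path: round foot 56 across, thin upright post 100 high, and a thin level needle that points from the post at right angles to the riser's x axis towards the path. Origin: centre of the foot's underside; axes parallel to the riser's. The post stands 108 mm from the riser's centre line, on its +y side
- pointer_tip (a point): tip of the needle, 77 mm above the worktop (mid thickness of a plate lying on the riser), 60 mm from the post's axis and 48 mm from the riser's centre line, so 20 mm clear of the side of a plate that lies centred. It lies 145 to 170 mm beyond the riser's outward end: with the fork end level with it (same position along the riser's x axis), the plate's centre of mass is beyond the riser's end and the plate tips unless held
- kf_clamp: bystander, loose: ring clamp of bare metal with a wing nut, 57x88x17 mm; origin under its centre
- gasket_pack: bystander, loose: stack of copper ring gaskets, 49 across, 10 high mm; origin under its centre
- hex_key: bystander, loose: black hex key, 32x84x9 mm; origin under its centre
- pliers: bystander, loose: pliers with orange grips, 44x156x13 mm; origin under its centre
- tape_roll: bystander, loose: roll of tape, 96 across, 25 high mm; origin under its centre
- multimeter: bystander, loose: handheld multimeter, 142x68x43 mm; origin under its centre
Not all that is in view belongs to the job. Leave any blue or pink look-alike of the pointer_stand alone.

How it is judged:
On the way:
1. the plate lies by itself, level, on top of the riser and along it, fork outward, touched by no finger, its fork end still at least 40 mm short of the pointer tip (y of plate in the frame of riser between -0.015 and 0.015 m and z of plate in the frame of riser between 0.066 and 0.074 m and angle between the x axis of plate and the x axis of riser, either way round below 0.12 rad and angle between plate's own z axis and vertical below 0.04 rad and contact force between plate and riser above 0.5 N and contact force between each of the arm, the fingers and plate below 0.05 N and x of fork_end in the frame of pointer_tip below -0.04 m and x of fork_end in the frame of riser above 0.06 m and linear speed of plate below 0.02 m/s), for 0.3 s.
At the end, for the whole second after the job is handed in: fork end level with the pointer tip within 6 mm; plate on the riser (height within 4 mm, over 0.5 N on it), level within 0.04 rad, along it within 0.12 rad, centred within 15 mm, still; fingers on it with over 1 N; pointer stand not touched (y of plate in the frame of riser between -0.015 and 0.015 m and z of plate in the frame of riser between 0.066 and 0.074 m and angle between the x axis of plate and the x axis of riser, either way round below 0.12 rad and angle between plate's own z axis and vertical below 0.04 rad and contact force between plate and riser above 0.5 N and x of fork_end in the frame of pointer_tip between -0.006 and 0.006 m and contact force between the fingers and plate above 1 N and contact force between plate and pointer_stand below 0.1 N and linear speed of plate below 0.01 m/s); the arm keeps its last pose, push and grip.
It fails at once if the plate is lifted off the riser and carried, not slid, up to the pointer (x of fork_end in the frame of pointer_tip above -0.035 m and z of plate in the frame of riser above 0.078 m and angle between the x axis of plate and the x axis of riser, either way round below 0.4 rad and y of plate in the frame of riser between -0.05 and 0.05 m).
It fails at once if the plate tips over (angle between plate's own z axis and vertical above 0.25 rad).
It fails at once if the plate runs into the pointer stand (contact force between plate and pointer_stand above 1 N).
It fails at once if a bystander is pushed more than 20 mm (distance of any of kf_clamp, gasket_pack, hex_key, pliers, tape_roll, multimeter from where it was at the start of the episode above 0.02 m).
It also fails if it takes over 43 s, if anything falls off the work surface, if the arm or the gripper's body presses on something with over 40 N, if the wrist force passes 120 N, or if a joint passes its speed limit or range.

## Robot

A 6-joint arm with a two-finger parallel gripper is mounted at the origin on a cart in front of the work surface, level with it; the furniture and walls round the work are solid. World frame = base frame: x ahead of the robot, y to its left, z up, the work surface at z = 0. Lengths are in m, angles in rad, forces in N, time in s.
With the tool pointing down it reaches from about 0.4 to 0.825 m from the base axis. Payload 7 kg.
Tool frame: the origin (TCP) lies between the finger pads; the fingertips stand 22 mm ahead of it and the grasp point (between the pads) lies 3 mm ahead of it; z points along the fingers, y is the direction in which the jaws open and shut (so a half turn about z gives the same grasp; the last joint's range is limited). The gripper opens to 88 mm and grips with 3 to 60 N. Pads are 19 mm wide; open, the fingers measure 130 mm over their backs; the gripper's body (78 mm by 193 mm) begins 47 mm behind the grasp point.
Start: joints at [1.501, 0.359, 0.012, 0, -1.224, -0.288], TCP at [0.236, 0.632, 0.249] pointing down, gripper open.
Joint ranges: [-3.07, 3.07], [-1.43, 2.12], [-1.02, 1.25], [-3.03, 1.67], [-3.05, -0], [-3.03, 3.03]. Speed limits (rad/s): [2.39, 2.39, 3.01, 3.14, 3.14, 3.14].

## Interface

Orientations are given as [roll, pitch, yaw] about the fixed x, y, z axes, in that order (R = Rz(yaw) Ry(pitch) Rx(roll)).
In Python, from station import * gives the robot as it stands. The module is installed in compiled form; this text tells all that it offers.
- The arm moves only by the tool move_arm, never from a script. Its argument "rows" is a list of rows, each an object with "delta_rot": the turn, a rotation vector about the world's x, y, z in degrees, a list of three; "delta_pos": the shift along the world's x, y, z in cm, a list of three; "hand": the finger opening in cm, from 0 to 8.76. A call has exactly 10 rows; each row shifts and turns the commanded pose from where the row before left it; what a row does not reach is not made up. A row lasts 1/10 s, in which the tool goes at most 50 mm and 8.59 degrees, less where a joint would pass 70% of its speed; a pose out of reach is approached as far as the arm can. A call is refused whole if a number of a shift passes 5 or a number of a turn 8.59, either way. A call with a gripper value outside its range is refused whole. The fingers move at their own pace and stop on an object; "force" is the grip in N (left out, the last holds). Time passes only in rows, so rows that do not move let the fingers close, or fill a call up. It gives the time, the measured TCP pose, the force and the opening at its end, in the units of the state.
- get_state(): the state, without advancing time (a new reading comes with each control period).
- grab_frame(name): name is "scene" or "top" or "wrist"; returns the picture (400x640x3 uint8, blue, green, red); there is no depth.
- camera_info(name): a dict with "camera_matrix" (3x3 intrinsics, pixels), "world_from_camera" (4x4, takes a point from camera to world coordinates); the wrist camera has in their place "T_tool_cam" (4x4, takes a point from camera to tool coordinates, whose origin is the TCP and whose axes are the flange's). Camera axes: x right, y down, z forward; pixel columns grow to the right and rows downward; lengths in m; the calibration is good to about 2 mm. A picture is of the moment at which its call begins: read the wrist's pose just before it. camera_info takes no time and is no camera call.
- job_done(): hands the job in, once; it reports no verdict.
The state is a dict: "t": time; "q": joint angles; "qd": joint speeds; "joint_efforts": joint torques, N m; "eef_pos": TCP position; "ee_rot": TCP orientation; "force": force on the tool from outside, world axes, zero at the start; "moment": the same for the moment, N m; "width": finger opening in m.
Only numpy, scipy, OpenCV 4.12 (cv2) and the standard library are available. Lean on these libraries where they do the work, as an engineer would, in place of code of your own. Each camera call takes 0.05 s, during which the arm holds its last target.

## Working session

There is one attempt and no reset: what is moved stays moved. The work goes in short steps, Python scripts to look and compute and a tool call to move; the robot and the scene stay as the last step left them, time stands still between calls to the robot, and variables do not carry over. Pictures are saved under pics/ and viewed, and the job is handed in when it is done.

Besides the shell and the picture viewer there is one more tool, called after ">>>" as name(argument=value, ...) on one line, values as JSON. move_arm: Moves the arm, as the interface text tells. Its arguments: {"type":"object","properties":{"rows":{"type":"array"},"force":{"type":"number"}},"required":["rows"]}

```bash
mkdir -p pics
python3 - <<'E'
from station import *
import cv2,numpy as np
np.set_printoptions(precision=4,suppress=True)
s=get_state();print(s)
for n in ["scene","top","wrist"]:
    im=grab_frame(n);cv2.imwrite(f"pics/{n}0.png",im);print(n,camera_info(n))
E
```

```text
{'t': 0.0, 'q': array([ 1.5011,  0.3594,  0.011 , -0.0003, -1.2241, -0.2881]), 'qd': array([-0.0006,  0.    , -0.0012,  0.0001,  0.    , -0.0017]), 'joint_efforts': array([ -0.0015, -58.2717,  29.3046,   6.9973,   0.0069,  -0.0001]), 'eef_pos': array([0.2363, 0.6318, 0.2476]), 'ee_rot': array([ 3.1399, -0.0002, -0.3579]), 'force': array([ 0.6297, -0.1746, -0.4188]), 'moment': array([-0.0004, -0.0049, -0.0032]), 'width': 0.08766726364192844}
scene {'camera_matrix': array([[447.1092,   0.    , 326.5924],
       [  0.    , 447.1092, 202.5599],
       [  0.    ,   0.    ,   1.    ]]), 'world_from_camera': array([[ 0.8594, -0.2119,  0.4653, -0.0809],
       [-0.5112, -0.3402,  0.7892, -1.0519],
       [-0.0089, -0.9162, -0.4007,  0.6188],
       [ 0.    ,  0.    ,  0.    ,  1.    ]])}
top {'camera_matrix': array([[416.2039,   0.    , 320.3316],
       [  0.    , 416.2039, 198.725 ],
       [  0.    ,   0.    ,   1.    ]]), 'world_from_camera': array([[-0.0011, -0.9901,  0.1402,  0.3451],
       [-0.9998, -0.0015, -0.0184,  0.0688],
       [ 0.0184, -0.1402, -0.9899,  1.6502],
       [ 0.    ,  0.    ,  0.    ,  1.    ]])}
wrist {'camera_matrix': array([[290.7166,   0.    , 317.5902],
       [  0.    , 290.7166, 200.5236],
       [  0.    ,   0.    ,   1.    ]]), 'T_tool_cam': array([[-0.0009, -0.9538, -0.3004,  0.0817],
       [ 1.    , -0.0004, -0.0015, -0.0014],
       [ 0.0013, -0.3004,  0.9538, -0.136 ],
       [ 0.    ,  0.    ,  0.    ,  1.    ]])}
```

View pics/scene0.png

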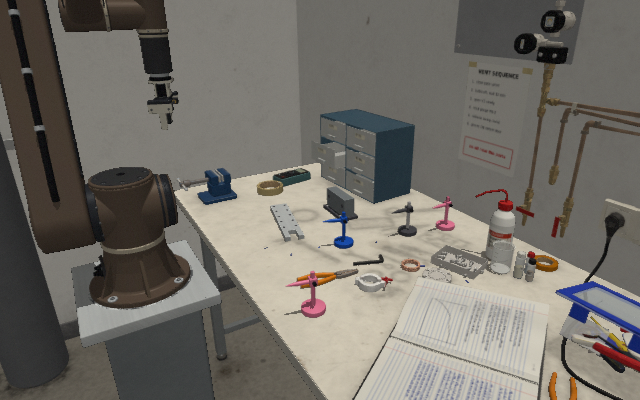

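View pics/top0.png

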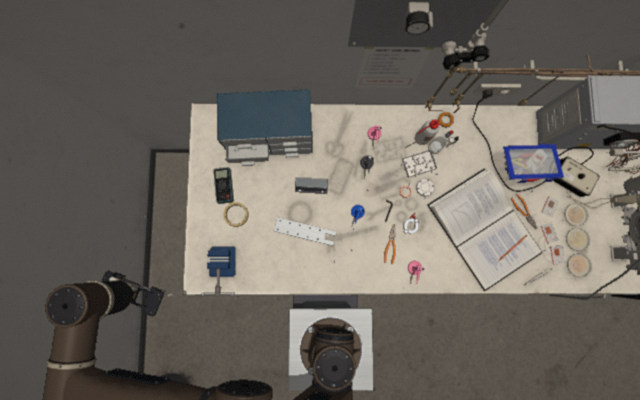

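View pics/wrist0.png

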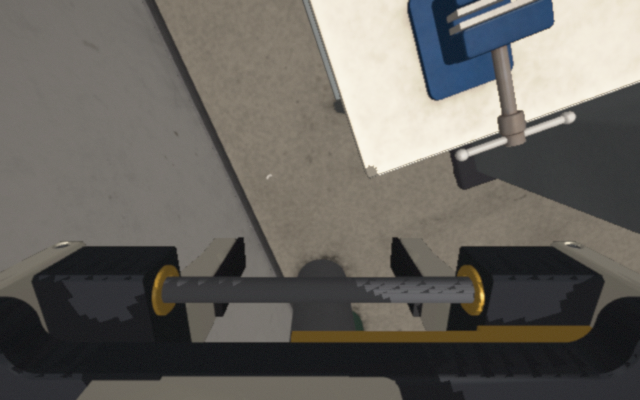

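Candidates in the top view for the pointer stand are grey (366,162), blue (358,212), pink (375,132) and pink (415,268). I choose the grey one. The plate is at (305,232) and the riser at (311,185). Next I'll take close crops to check this.

Run:
```python
import cv2
a=cv2.imread("pics/top0.png")[120:260,260:440];cv2.imwrite("pics/topc.png",cv2.resize(a,None,fx=4.2,fy=4.2,interpolation=cv2.INTER_CUBIC))
a=cv2.imread("pics/scene0.png")[170:270,250:450];cv2.imwrite("pics/scenec.png",cv2.resize(a,None,fx=4,fy=4,interpolation=cv2.INTER_CUBIC))
```

```text
(no output)
```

View pics/topc.png

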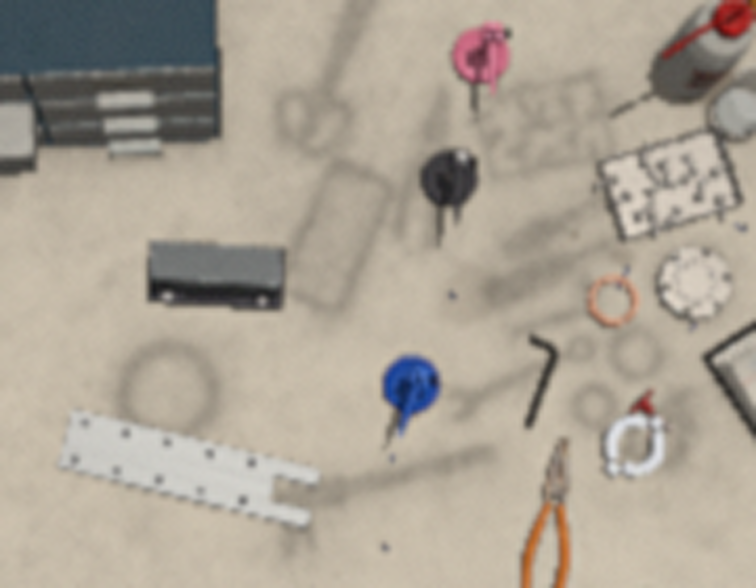

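View pics/scenec.png

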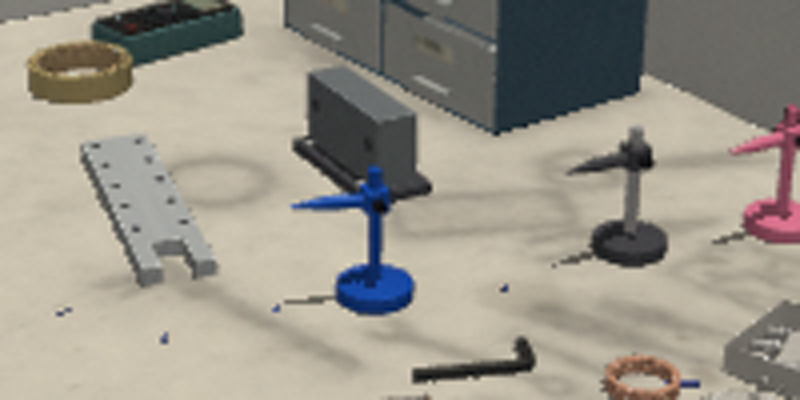

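The close crop confirms it: the grey stand is at top-crop (447,180), with its needle pointing down towards the path. The riser is at top-crop (215,272). The plate's fork faces right, which is world -y. Next step is coarse world positions.

```bash
cat > h.py <<'E'
from station import *
import cv2,numpy as np
from scipy.spatial.transform import Rotation as Ro
np.set_printoptions(precision=4,suppress=True)
def ray(n,uv,z,T=None):
    c=camera_info(n);K=c["camera_matrix"]
    if T is None: T=c["world_from_camera"]
    d=T[:3,:3]@np.linalg.solve(K,np.array([uv[0],uv[1],1.]));o=T[:3,3]
    return o+d*(z-o[2])/d[2]
def wT(s):
    M=np.eye(4);M[:3,:3]=Ro.from_euler("xyz",s["ee_rot"]).as_matrix();M[:3,3]=s["eef_pos"]
    return M@camera_info("wrist")["T_tool_cam"]
E
python3 - <<'E'
from h import *
f=lambda x,y:(260+x/4.2,120+y/4.2)
for n,p,z in [("riser",(148,242),.07),("riser",(284,247),.07),("riser",(282,288),.07),("riser",(148,283),.07),
 ("plate",(72,410),.014),("plate",(60,465),.014),("plate",(318,477),.014),("plate",(307,523),.014),("gfoot",(449,180),.01),("bluefoot",(411,385),.01),("bluetip",(403,432),.08),("cabR",(217,140),0.02),("cabdrawer",(36,170),0.05),("cabtop",(215,70),.2),("key",(530,425),.0),("tape",(-95,395),.02)]:
    print(n,ray("top",f(*p),z))
E
```

```text
riser [0.651  0.1362 0.07  ]
riser [0.6467 0.0112 0.07  ]
riser [0.6085 0.0132 0.07  ]
riser [0.6129 0.1359 0.07  ]
plate [0.5015 0.2086 0.014 ]
plate [0.4499 0.2191 0.014 ]
plate [ 0.4387 -0.0219  0.014 ]
plate [ 0.396  -0.0113  0.014 ]
gfoot [ 0.724 -0.15   0.01 ]
bluefoot [ 0.5258 -0.1106  0.01  ]
bluetip [ 0.4755 -0.0951  0.08  ]
cabR [0.7601 0.0731 0.02  ]
cabdrawer [0.7231 0.2421 0.05  ]
cabtop [0.7757 0.0745 0.2   ]
key [ 0.4888 -0.2243  0.    ]
tape [0.5148 0.3639 0.02  ]
```

>>> move_arm(rows=[{"delta_pos":[1.85,-3.15,0],"delta_rot":[0,0,-5.25],"hand":8.7},{"delta_pos":[1.85,-3.15,0],"delta_rot":[0,0,-5.25],"hand":8.7},{"delta_pos":[1.85,-3.15,0],"delta_rot":[0,0,-5.25],"hand":8.7},{"delta_pos":[1.85,-3.15,0],"delta_rot":[0,0,-5.25],"hand":8.7},{"delta_pos":[1.85,-3.15,0],"delta_rot":[0,0,-5.25],"hand":8.7},{"delta_pos":[1.85,-3.15,0],"delta_rot":[0,0,-5.25],"hand":8.7},{"delta_pos":[1.85,-3.15,0],"delta_rot":[0,0,-5.25],"hand":8.7},{"delta_pos":[1.85,-3.15,0],"delta_rot":[0,0,-5.25],"hand":8.7},{"delta_pos":[1.85,-3.15,0],"delta_rot":[0,0,-5.25],"hand":8.7},{"delta_pos":[1.85,-3.15,0],"delta_rot":[0,0,-5.25],"hand":8.7}])

```text
t: 1.15
eef_pos: [0.4218, 0.3158, 0.2485]
ee_rot: [3.142, 0.0, -1.278]
force: [-0.3, 0.9, -0.3]
width: 0.0874
```

>>> move_arm(rows=[{"delta_pos":[1.85,-3.15,0],"delta_rot":[0,0,-5.25],"hand":8.7},{"delta_pos":[1.85,-3.15,0],"delta_rot":[0,0,-5.25],"hand":8.7},{"delta_pos":[1.85,-3.15,0],"delta_rot":[0,0,-5.25],"hand":8.7},{"delta_pos":[1.85,-3.15,0],"delta_rot":[0,0,-5.25],"hand":8.7},{"delta_pos":[1.85,-3.15,0],"delta_rot":[0,0,-5.25],"hand":8.7},{"delta_pos":[1.85,-3.15,0],"delta_rot":[0,0,-5.25],"hand":8.7},{"delta_pos":[0,0,0],"delta_rot":[0,0,0],"hand":8.7},{"delta_pos":[0,0,0],"delta_rot":[0,0,0],"hand":8.7},{"delta_pos":[0,0,0],"delta_rot":[0,0,0],"hand":8.7},{"delta_pos":[0,0,0],"delta_rot":[0,0,0],"hand":8.7}])

```text
t: 2.15
eef_pos: [0.532, 0.129, 0.2486]
ee_rot: [3.142, 0.0, -1.822]
force: [-0.4, -0.5, -0.2]
width: 0.0873
```

Run:
```python
from h import *
s=get_state();im=grab_frame("wrist");cv2.imwrite("pics/w1.png",im);np.save("T1.npy",wT(s));print(s["t"],s["eef_pos"],s["ee_rot"],s["force"])
```

```text
2.15 [0.532  0.129  0.2486] [ 3.1415  0.0001 -1.8222] [-0.3977 -0.4843 -0.1797]
```

View pics/w1.png

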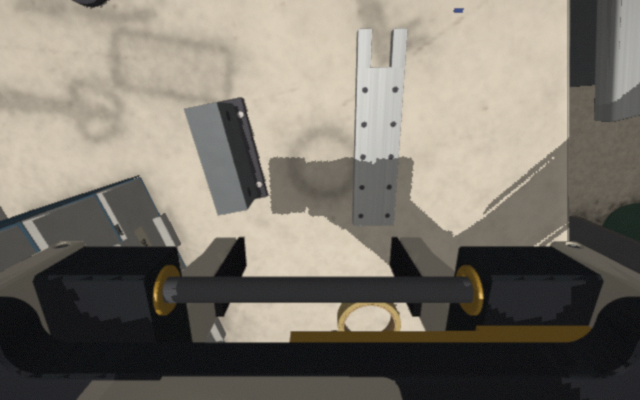

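The wrist view shows the plate's tail at about (353,222)-(394,225) and its fork tips at about (358,30)-(407,30). The riser's top face runs about (186,109)-(256,206). I'll zoom in on the corners.

Run:
```python
import cv2
a=cv2.imread("pics/w1.png")
cv2.imwrite("pics/w1a.png",cv2.resize(a[85:230,170:290],None,fx=4,fy=4,interpolation=cv2.INTER_CUBIC))
cv2.imwrite("pics/w1b.png",cv2.resize(a[15:235,330:430],None,fx=2.7,fy=2.7,interpolation=cv2.INTER_CUBIC))
```

```text
(no output)
```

View pics/w1a.png

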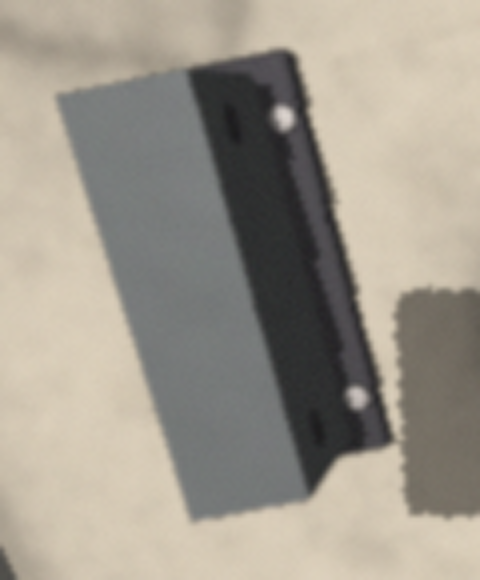

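View pics/w1b.png

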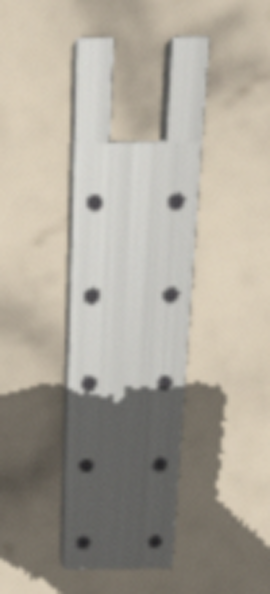

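Run:
```python
from h import *
T=np.load("T1.npy")
R=[ray("wrist",(170+x/4,85+y/4),.07,T)[:2] for x,y in [(57,96),(190,69),(308,496),(193,520)]]
P=[ray("wrist",(330+x/2.7,15+y/2.7),.014,T)[:2] for x,y in [(77,38),(209,38),(173,567),(67,567)]]
for n,C in (("riser",R),("plate",P)):
    C=np.array(C);o=(C[0]+C[1])/2;i=(C[2]+C[3])/2;d=o-i
    print(n,C.tolist(),"centre",C.mean(0),"yaw",np.degrees(np.arctan2(d[1],d[0])),"L",np.linalg.norm(d),"W",np.linalg.norm(C[0]-C[1]),np.linalg.norm(C[2]-C[3]))
```

```text
riser [[0.6457558960571865, 0.017334324862593856], [0.6101863193964104, 0.019683279956136432], [0.6180643109495039, 0.13736684241163039], [0.6525496476308773, 0.13606058407633054]] centre [0.6316 0.0776] yaw -93.55125775582776 L 0.11843232648653805 W 0.03564705280746652 0.034510067471191945
plate [[0.44644350285645873, -0.019837692051677], [0.3931359466852763, -0.006085868994959415], [0.44871276406281824, 0.22521660597914098], [0.5009346108332379, 0.21177794176609727]] centre [0.4473 0.1028] yaw -103.37484812966495 L 0.23791181330445232 W 0.05505277633623067 0.053923269336568685
```

>>> move_arm(rows=[{"delta_pos":[-1.66,-0.36,-1.5],"delta_rot":[0,0,1.0],"hand":8.7},{"delta_pos":[-1.66,-0.36,-1.5],"delta_rot":[0,0,0],"hand":8.7},{"delta_pos":[-1.66,-0.36,-1.5],"delta_rot":[0,0,0],"hand":8.7},{"delta_pos":[-1.66,-0.36,-1.5],"delta_rot":[0,0,0],"hand":8.7},{"delta_pos":[-1.66,-0.36,-1.5],"delta_rot":[0,0,0],"hand":8.7},{"delta_pos":[0,0,-3.2],"delta_rot":[0,0,0],"hand":8.7},{"delta_pos":[0,0,-3.2],"delta_rot":[0,0,0],"hand":8.7},{"delta_pos":[0,0,-3.2],"delta_rot":[0,0,0],"hand":8.7},{"delta_pos":[0,0,-3.2],"delta_rot":[0,0,0],"hand":8.7},{"delta_pos":[0,0,-1.8],"delta_rot":[0,0,0],"hand":8.7}])

```text
t: 3.2
eef_pos: [0.4483, 0.1104, 0.0257]
ee_rot: [3.14, -0.001, -1.805]
force: [0.1, 0.2, 0.5]
width: 0.0867
```

>>> move_arm(rows=[{"delta_pos":[0,0,0],"delta_rot":[0,0,0],"hand":7},{"delta_pos":[0,0,0],"delta_rot":[0,0,0],"hand":5},{"delta_pos":[0,0,0],"delta_rot":[0,0,0],"hand":4.5},{"delta_pos":[0,0,0],"delta_rot":[0,0,0],"hand":4.5},{"delta_pos":[0,0,0],"delta_rot":[0,0,0],"hand":4.5},{"delta_pos":[0,0,0],"delta_rot":[0,0,0],"hand":4.5},{"delta_pos":[0,0,0],"delta_rot":[0,0,0],"hand":4.5},{"delta_pos":[0,0,0],"delta_rot":[0,0,0],"hand":4.5},{"delta_pos":[0,0,0],"delta_rot":[0,0,0],"hand":4.5},{"delta_pos":[0,0,0],"delta_rot":[0,0,0],"hand":4.5}], force=35)

```text
t: 4.2
eef_pos: [0.45, 0.1107, 0.0286]
ee_rot: [-3.14, 0.002, -1.806]
force: [-1.4, 2.3, 7.8]
width: 0.0555
```

>>> move_arm(rows=[{"delta_pos":[0,0,1],"delta_rot":[0,0,0],"hand":4.5},{"delta_pos":[0,0,2],"delta_rot":[0,0,0],"hand":4.5},{"delta_pos":[0,0,2],"delta_rot":[0,0,0],"hand":4.5},{"delta_pos":[0,0,2],"delta_rot":[0,0,0],"hand":4.5},{"delta_pos":[0,0,2],"delta_rot":[0,0,0],"hand":4.5},{"delta_pos":[0,0,1],"delta_rot":[0,0,0],"hand":4.5},{"delta_pos":[0,0,0],"delta_rot":[0,0,0],"hand":4.5},{"delta_pos":[0,0,0],"delta_rot":[0,0,0],"hand":4.5},{"delta_pos":[0,0,0],"delta_rot":[0,0,0],"hand":4.5},{"delta_pos":[0,0,0],"delta_rot":[0,0,0],"hand":4.5}])

```text
t: 5.2
eef_pos: [0.4488, 0.1098, 0.1266]
ee_rot: [3.14, -0.002, -1.807]
force: [1.1, -0.1, -5.9]
width: 0.0553
```

Run:
```python
from h import *
s=get_state();im=grab_frame("wrist");cv2.imwrite("pics/w2.png",im);np.save("T2.npy",wT(s));print(s["t"],s["eef_pos"],s["ee_rot"],s["force"],s["moment"])
im=grab_frame("scene");cv2.imwrite("pics/s2.png",cv2.resize(im[130:290,200:440],None,fx=3,fy=3))
```

```text
5.2 [0.4488 0.1098 0.1266] [ 3.1402 -0.0016 -1.8066] [ 1.0529 -0.0742 -5.9412] [ 0.0858 -0.0655 -0.0081]
```

View pics/w2.png

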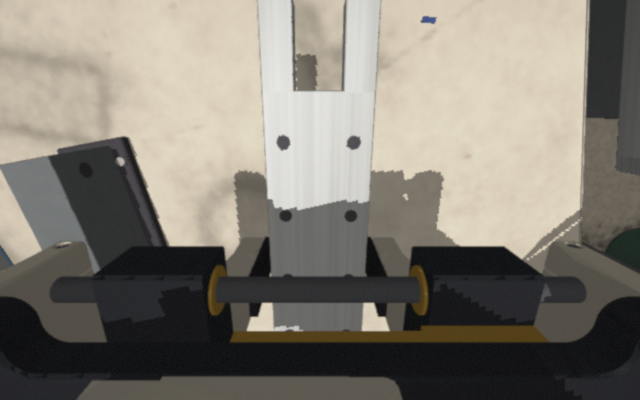

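View pics/s2.png

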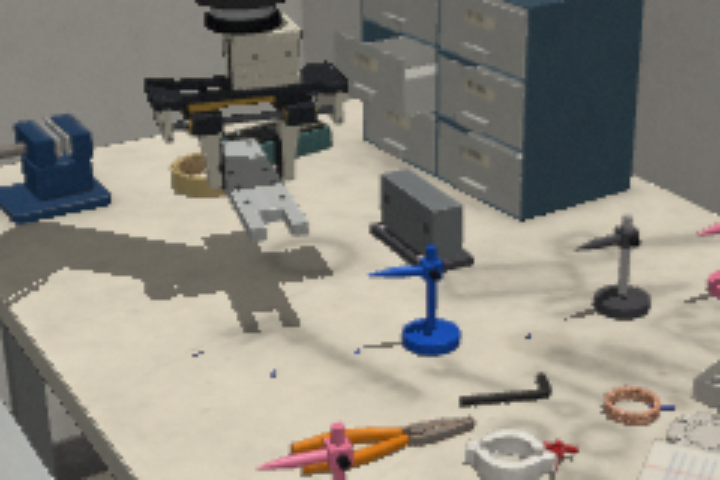

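Run:
```python
from h import *
T=np.load("T2.npy")
for uv in [(293.5,91),(344,91),(259,2),(380.5,2),(268.5,222),(370,222)]: print(uv,ray("wrist",uv,.112,T)[:2])
a=ray("wrist",(318.7,91),.112,T)[:2]
p=(ray("wrist",(259,2),.112,T)+ray("wrist",(380.5,2),.112,T))[:2]/2;q=(ray("wrist",(268.5,222),.112,T)+ray("wrist",(370,222),.112,T))[:2]/2
d=(p-q)/np.linalg.norm(p-q);print(d,np.degrees(np.arctan2(d[1],d[0])),a,"centre",a-.08*d,a-.088*d)
```

```text
(293.5, 91) [0.4396 0.021 ]
(344, 91) [0.4158 0.0268]
(259, 2) [ 0.445  -0.0186]
(380.5, 2) [ 0.3922 -0.0059]
(268.5, 222) [0.4708 0.0838]
(370, 222) [0.4159 0.097 ]
[-0.2348 -0.972 ] -103.58206619418937 [0.4277 0.0239] centre [0.4465 0.1017] [0.4484 0.1094]
```

>>> move_arm(rows=[{"delta_pos":[2.3,-0.3,0.2],"delta_rot":[0,0,1.25],"hand":4.5},{"delta_pos":[2.3,-0.3,0.2],"delta_rot":[0,0,1.25],"hand":4.5},{"delta_pos":[2.3,-0.3,0.2],"delta_rot":[0,0,1.25],"hand":4.5},{"delta_pos":[2.3,-0.3,0.2],"delta_rot":[0,0,1.25],"hand":4.5},{"delta_pos":[2.3,-0.3,0],"delta_rot":[0,0,1.25],"hand":4.5},{"delta_pos":[2.3,-0.3,0],"delta_rot":[0,0,1.25],"hand":4.5},{"delta_pos":[2.3,-0.3,0],"delta_rot":[0,0,1.25],"hand":4.5},{"delta_pos":[2.2,-0.3,0],"delta_rot":[0,0,1.25],"hand":4.5},{"delta_pos":[0,0,0],"delta_rot":[0,0,0],"hand":4.5},{"delta_pos":[0,0,0],"delta_rot":[0,0,0],"hand":4.5}])

```text
t: 6.3
eef_pos: [0.632, 0.0859, 0.1341]
ee_rot: [3.139, -0.001, -1.633]
force: [0.1, -0.0, -5.5]
width: 0.0552
```

Run:
```python
from h import *
s=get_state();im=grab_frame("wrist");cv2.imwrite("pics/w3.png",im);np.save("T3.npy",wT(s));print(s["t"],s["eef_pos"],s["ee_rot"],s["force"],s["moment"])
im=grab_frame("scene");cv2.imwrite("pics/s3.png",cv2.resize(im[130:290,200:440],None,fx=3,fy=3))
```

```text
6.3 [0.632  0.0859 0.1341] [ 3.1394 -0.0008 -1.633 ] [ 0.1317 -0.0319 -5.5034] [ 0.0784  0.0803 -0.0302]
```

View pics/w3.png

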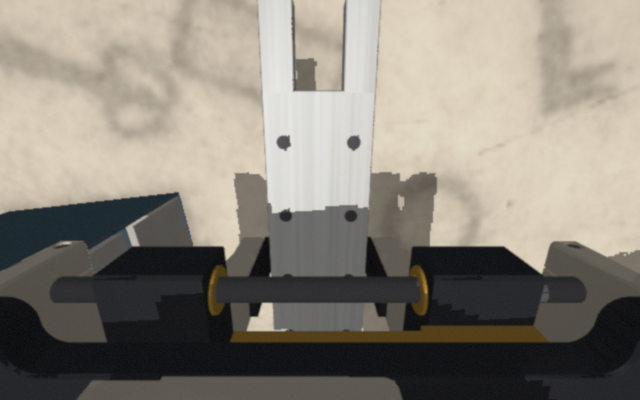

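View pics/s3.png

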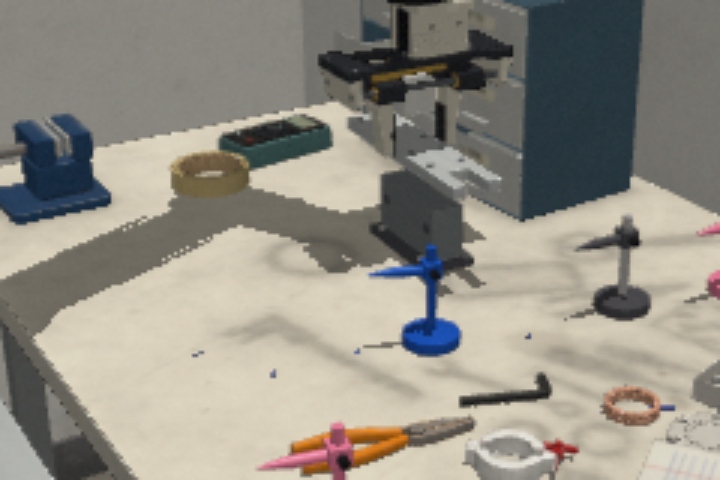

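>>> move_arm(rows=[{"delta_pos":[0,0,-0.6],"delta_rot":[0,0,0],"hand":4.5},{"delta_pos":[0,0,-0.6],"delta_rot":[0,0,0],"hand":4.5},{"delta_pos":[0,0,-0.6],"delta_rot":[0,0,0],"hand":4.5},{"delta_pos":[0,0,-0.6],"delta_rot":[0,0,0],"hand":4.5},{"delta_pos":[0,0,-0.5],"delta_rot":[0,0,0],"hand":4.5},{"delta_pos":[0,0,-0.15],"delta_rot":[0,0,0],"hand":4.5},{"delta_pos":[0,0,-0.15],"delta_rot":[0,0,0],"hand":4.5},{"delta_pos":[0,0,-0.1],"delta_rot":[0,0,0],"hand":4.5},{"delta_pos":[0,0,0],"delta_rot":[0,0,0],"hand":4.5},{"delta_pos":[0,0,0],"delta_rot":[0,0,0],"hand":4.5}])

```text
t: 7.4
eef_pos: [0.6325, 0.0863, 0.1028]
ee_rot: [-3.141, 0.0, -1.632]
force: [-0.3, 0.5, -5.4]
width: 0.0557
```

>>> move_arm(rows=[{"delta_pos":[0,0,-0.1],"delta_rot":[0,0,0],"hand":4.5},{"delta_pos":[0,0,-0.1],"delta_rot":[0,0,0],"hand":4.5},{"delta_pos":[0,0,-0.1],"delta_rot":[0,0,0],"hand":4.5},{"delta_pos":[0,0,-0.05],"delta_rot":[0,0,0],"hand":4.5},{"delta_pos":[0,0,-0.05],"delta_rot":[0,0,0],"hand":4.5},{"delta_pos":[0,0,-0.05],"delta_rot":[0,0,0],"hand":4.5},{"delta_pos":[0,0,0],"delta_rot":[0,0,0],"hand":4.5},{"delta_pos":[0,0,0],"delta_rot":[0,0,0],"hand":4.5},{"delta_pos":[0,0,0],"delta_rot":[0,0,0],"hand":4.5},{"delta_pos":[0,0,0],"delta_rot":[0,0,0],"hand":4.5}])

```text
t: 8.4
eef_pos: [0.6324, 0.0862, 0.0987]
ee_rot: [-3.141, 0.0, -1.632]
force: [-5.6, 0.7, 4.9]
width: 0.0553
```

>>> move_arm(rows=[{"delta_pos":[0,0,0.05],"delta_rot":[0,0,0],"hand":5.6},{"delta_pos":[0,0,0],"delta_rot":[0,0,0],"hand":5.8},{"delta_pos":[0,0,0],"delta_rot":[0,0,0],"hand":6.2},{"delta_pos":[0,0,0],"delta_rot":[0,0,0],"hand":7},{"delta_pos":[0,0,0],"delta_rot":[0,0,0],"hand":8.7},{"delta_pos":[0,0,0],"delta_rot":[0,0,0],"hand":8.7},{"delta_pos":[0,0,0],"delta_rot":[0,0,0],"hand":8.7},{"delta_pos":[0,0,0],"delta_rot":[0,0,0],"hand":8.7},{"delta_pos":[0,0,0],"delta_rot":[0,0,0],"hand":8.7},{"delta_pos":[0,0,0],"delta_rot":[0,0,0],"hand":8.7}])

```text
t: 9.4
eef_pos: [0.6324, 0.0862, 0.0986]
ee_rot: [-3.142, 0.0, -1.632]
force: [0.2, -0.1, 0.1]
width: 0.087
```

Run:
```python
from h import *
s=get_state();im=grab_frame("wrist");cv2.imwrite("pics/w4.png",im);np.save("T4.npy",wT(s));print(s["t"],s["eef_pos"],s["ee_rot"],s["force"],s["width"])
im=grab_frame("scene");cv2.imwrite("pics/s4.png",cv2.resize(im[130:290,200:440],None,fx=3,fy=3))
```

```text
9.4 [0.6324 0.0862 0.0986] [-3.1416  0.     -1.6319] [ 0.2081 -0.0799  0.1036] 0.08698176438953721
```

View pics/w4.png

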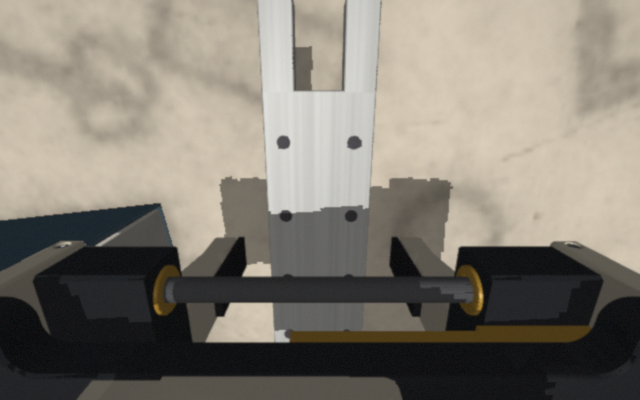

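View pics/s4.png

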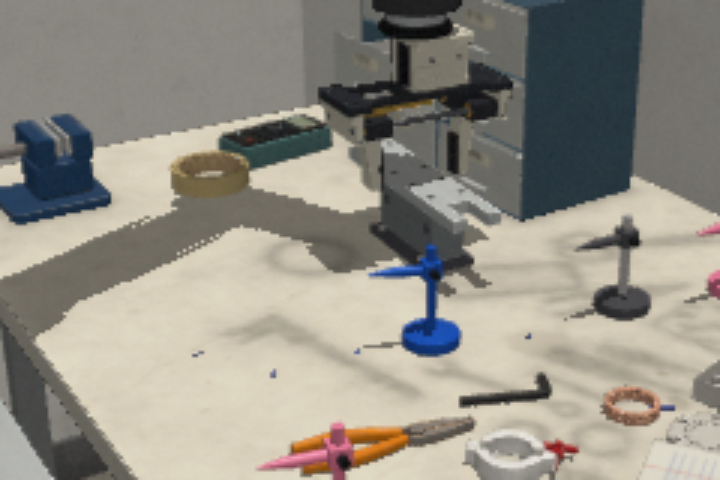

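The plate has been released and lies balanced on the riser. I'll rise and move along to measure the pointer tip together with the fork end.

>>> move_arm(rows=[{"delta_pos":[0,0,1.5],"delta_rot":[0,0,0],"hand":8.7},{"delta_pos":[0,0,2.5],"delta_rot":[0,0,0],"hand":8.7},{"delta_pos":[0,0,3],"delta_rot":[0,0,0],"hand":8.7},{"delta_pos":[0,-1.5,3],"delta_rot":[0,0,0],"hand":8.7},{"delta_pos":[0,-2,3],"delta_rot":[0,0,0],"hand":8.7},{"delta_pos":[0,-2,2],"delta_rot":[0,0,0],"hand":8.7},{"delta_pos":[0,-2,0],"delta_rot":[0,0,0],"hand":8.7},{"delta_pos":[0,0,0],"delta_rot":[0,0,0],"hand":8.7},{"delta_pos":[0,0,0],"delta_rot":[0,0,0],"hand":8.7},{"delta_pos":[0,0,0],"delta_rot":[0,0,0],"hand":8.7}])

```text
t: 10.5
eef_pos: [0.6322, 0.0117, 0.2481]
ee_rot: [3.141, -0.0, -1.632]
force: [-0.0, 0.1, -0.3]
width: 0.0872
```

Run:
```python
from h import *
s=get_state();im=grab_frame("wrist");cv2.imwrite("pics/w5.png",im);np.save("T5.npy",wT(s));print(s["t"],s["eef_pos"],s["ee_rot"],s["force"],s["width"])
im=grab_frame("top");cv2.imwrite("pics/t5.png",im)
```

```text
10.5 [0.6322 0.0117 0.2481] [ 3.1409 -0.0001 -1.6317] [-0.0216  0.0932 -0.2868] 0.08719911917572876
```

View pics/w5.png

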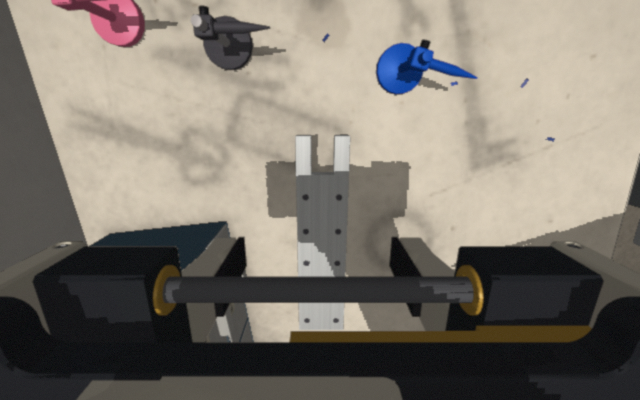

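Run:
```python
import cv2
a=cv2.imread("pics/w5.png")
cv2.imwrite("pics/w5a.png",cv2.resize(a[0:80,190:300],None,fx=6,fy=6,interpolation=cv2.INTER_CUBIC))
cv2.imwrite("pics/w5b.png",cv2.resize(a[120:245,280:370],None,fx=4.5,fy=4.5,interpolation=cv2.INTER_CUBIC))
```

```text
(no output)
```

View pics/w5a.png

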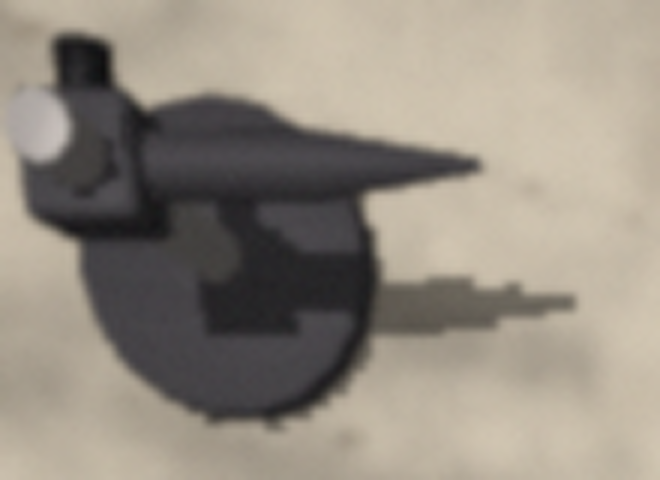

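View pics/w5b.png

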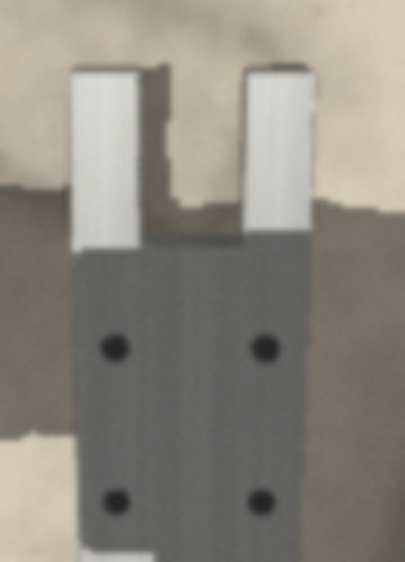

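Run:
```python
from h import *
T=np.load("T5.npy")
tip=ray("wrist",(270,27.5),.077,T)[:2];print("tip",tip)
A,B=[ray("wrist",(280+x/4.5,120+y/4.5),.084,T)[:2] for x,y in [(71,73),(314,73)]]
C,D=[ray("wrist",(280+x/4.5,120+y/4.5),.084,T)[:2] for x,y in [(79,545),(301,545)]]
S=np.mean([ray("wrist",(280+x/4.5,120+y/4.5),.084,T)[:2] for x,y in [(146,243),(244,243)]],0)
m=(A+B)/2;d=m-(C+D)/2;d/=np.linalg.norm(d);print("fork",m,"slot",S,np.linalg.norm(m-S),"yaw",np.degrees(np.arctan2(d[1],d[0])),np.linalg.norm(A-B),np.linalg.norm(C-D))
print("centre via fork",m-.12*d,"via slot",S-.08*d)
for yaw in(-93.5,-92,-95):
  e=np.array([np.cos(np.radians(yaw)),np.sin(np.radians(yaw))]);print(yaw,"travel",(tip-m)@e,(tip-(S+.04*e))@e,"lateral",(tip-m)@[-e[1],e[0]],"beyond riser",(tip-np.array([.6315,.0775]))@e-.06)
c=camera_info("top")
im=cv2.imread("pics/t5.png");cv2.imwrite("pics/t5c.png",cv2.resize(im[130:230,280:400],None,fx=6,fy=6,interpolation=cv2.INTER_CUBIC))
```

```text
tip [ 0.6677 -0.1432]
fork [ 0.6242 -0.0416] slot [ 0.6258 -0.0026] 0.03898327405586637 yaw -93.5408858072843 0.05464379363385964 0.055893450358940146
centre via fork [0.6316 0.0782] via slot [0.6308 0.0772]
-93.5 travel 0.09877742899566222 0.09775312809635298 lateral 0.049553539058864414 beyond riser 0.1580828003808067
-92 travel 0.1000407408681828 0.09902319999233221 lateral 0.04695086664585214 beyond riser 0.15930571215355088
-95 travel 0.09744642000735067 0.0963886470872988 lateral 0.05212224995146027 beyond riser 0.1567104255501604
```

View pics/t5c.png

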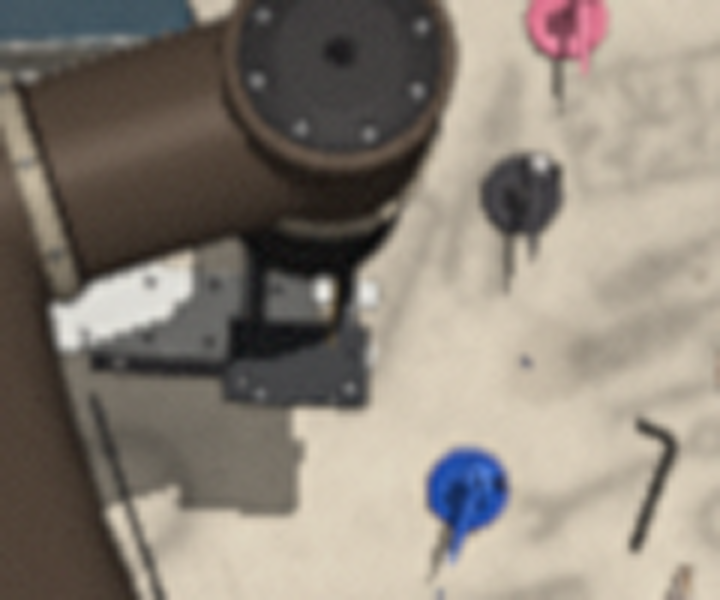

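>>> move_arm(rows=[{"delta_pos":[0.05,2.8,-1],"delta_rot":[0,0,0],"hand":8.7},{"delta_pos":[0.05,2.8,-1],"delta_rot":[0,0,0],"hand":8.7},{"delta_pos":[0.05,2.8,-1],"delta_rot":[0,0,0],"hand":8.7},{"delta_pos":[0.05,2.7,-1],"delta_rot":[0,0,0],"hand":8.7},{"delta_pos":[0,0,-2],"delta_rot":[0,0,0],"hand":8.7},{"delta_pos":[0,0,-2],"delta_rot":[0,0,0],"hand":8.7},{"delta_pos":[0,0,-2],"delta_rot":[0,0,0],"hand":8.7},{"delta_pos":[0,0,-2],"delta_rot":[0,0,0],"hand":8.7},{"delta_pos":[0,0,0],"delta_rot":[0,0,0],"hand":8.7},{"delta_pos":[0,0,0],"delta_rot":[0,0,0],"hand":8.7}])

```text
t: 11.6
eef_pos: [0.6344, 0.1226, 0.1285]
ee_rot: [3.141, -0.001, -1.631]
force: [-0.0, 0.3, 1.8]
width: 0.0871
```

Run:
```python
from h import *
s=get_state();im=grab_frame("wrist");cv2.imwrite("pics/w6.png",im);np.save("T6.npy",wT(s));print(s["t"],s["eef_pos"],s["ee_rot"],s["force"],s["width"])
```

```text
11.6 [0.6344 0.1226 0.1285] [ 3.1409 -0.0008 -1.631 ] [-0.0302  0.2565  1.8041] 0.08709810822366836
```

View pics/w6.png

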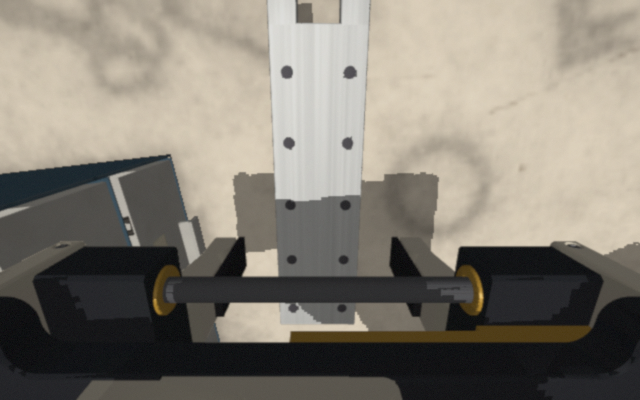

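>>> move_arm(rows=[{"delta_pos":[0,0,-1.5],"delta_rot":[0,0,0],"hand":8.7},{"delta_pos":[0,0,-1.5],"delta_rot":[0,0,0],"hand":8.7},{"delta_pos":[0,0,-1],"delta_rot":[0,0,0],"hand":8.7},{"delta_pos":[0,0,-0.5],"delta_rot":[0,0,0],"hand":8.7},{"delta_pos":[0,0,0],"delta_rot":[0,0,0],"hand":8.7},{"delta_pos":[0,0,0],"delta_rot":[0,0,0],"hand":7},{"delta_pos":[0,0,0],"delta_rot":[0,0,0],"hand":6},{"delta_pos":[0,0,0],"delta_rot":[0,0,0],"hand":5.5},{"delta_pos":[0,0,0],"delta_rot":[0,0,0],"hand":4.5},{"delta_pos":[0,0,0],"delta_rot":[0,0,0],"hand":4.5}], force=30)

```text
t: 12.65
eef_pos: [0.6346, 0.1223, 0.0839]
ee_rot: [-3.141, 0.0, -1.632]
force: [-1.1, -0.5, 1.5]
width: 0.0562
```

>>> move_arm(rows=[{"delta_pos":[0,0,0],"delta_rot":[0,0,0],"hand":4.5},{"delta_pos":[0,0,0],"delta_rot":[0,0,0],"hand":4.5},{"delta_pos":[0,0,0],"delta_rot":[0,0,0],"hand":4.5},{"delta_pos":[0,0,0],"delta_rot":[0,0,0],"hand":4.5},{"delta_pos":[0,0,0],"delta_rot":[0,0,0],"hand":4.5},{"delta_pos":[0,0,0],"delta_rot":[0,0,0],"hand":4.5},{"delta_pos":[0,0,0],"delta_rot":[0,0,0],"hand":4.5},{"delta_pos":[0,0,0],"delta_rot":[0,0,0],"hand":4.5},{"delta_pos":[0,0,0],"delta_rot":[0,0,0],"hand":4.5},{"delta_pos":[0,0,-0.05],"delta_rot":[0,0,0],"hand":4.5}])

```text
t: 13.65
eef_pos: [0.6346, 0.1222, 0.0838]
ee_rot: [-3.141, -0.0, -1.632]
force: [-5.7, 0.4, 12.2]
width: 0.0557
```

Run:
```python
from h import *
s=get_state();print(s["t"],s["eef_pos"],s["ee_rot"],s["force"],s["moment"],s["width"])
```

```text
13.65 [0.6346 0.1222 0.0838] [-3.1412 -0.     -1.6317] [-5.6984  0.4304 12.2232] [ 0.3291  1.4841 -0.0303] 0.05571574034028468
```

>>> move_arm(rows=[{"delta_pos":[-0.03,-0.5,0],"delta_rot":[0,0,0],"hand":4.5},{"delta_pos":[-0.03,-0.5,0],"delta_rot":[0,0,0],"hand":4.5},{"delta_pos":[-0.03,-0.5,0],"delta_rot":[0,0,0],"hand":4.5},{"delta_pos":[-0.03,-0.5,0],"delta_rot":[0,0,0],"hand":4.5},{"delta_pos":[-0.03,-0.5,0],"delta_rot":[0,0,0],"hand":4.5},{"delta_pos":[-0.03,-0.5,0],"delta_rot":[0,0,0],"hand":4.5},{"delta_pos":[-0.03,-0.5,0],"delta_rot":[0,0,0],"hand":4.5},{"delta_pos":[-0.03,-0.5,0],"delta_rot":[0,0,0],"hand":4.5},{"delta_pos":[0,0,0],"delta_rot":[0,0,0],"hand":4.5},{"delta_pos":[0,0,0],"delta_rot":[0,0,0],"hand":4.5}])

```text
t: 14.65
eef_pos: [0.6334, 0.0833, 0.0839]
ee_rot: [-3.139, 0.002, -1.632]
force: [1.9, 4.4, 5.7]
width: 0.0557
```

Run:
```python
from h import *
s=get_state();print(s["t"],s["eef_pos"],s["ee_rot"],s["force"],s["moment"],s["width"])
im=grab_frame("wrist");cv2.imwrite("pics/w7.png",im)
im=grab_frame("scene");cv2.imwrite("pics/s7.png",cv2.resize(im[130:290,200:440],None,fx=3,fy=3))
```

```text
14.65 [0.6334 0.0833 0.0839] [-3.1387  0.0017 -1.6315] [1.8874 4.3935 5.6676] [ 1.6577 -0.4013 -0.131 ] 0.055692931094755566
```

View pics/w7.png

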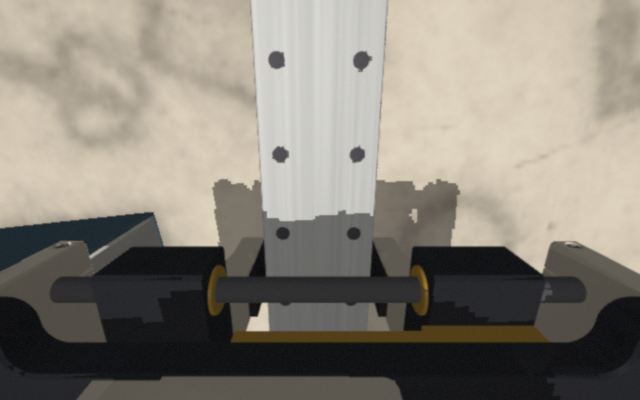

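View pics/s7.png

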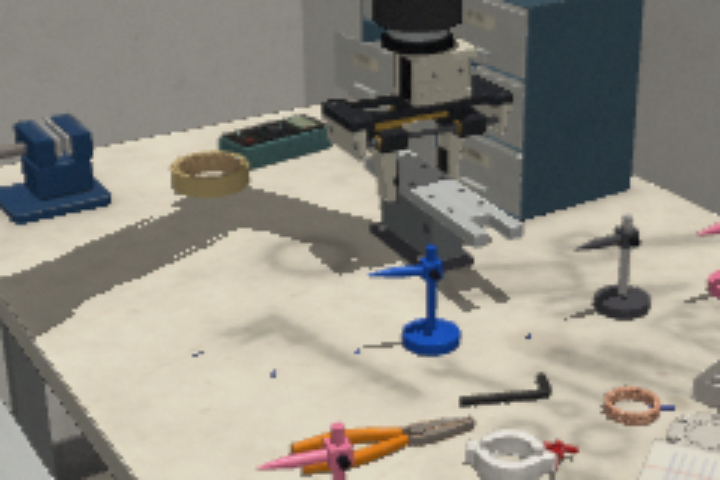

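>>> move_arm(rows=[{"delta_pos":[-0.03,-0.5,-0.02],"delta_rot":[0,0,0],"hand":4.5},{"delta_pos":[-0.03,-0.5,0],"delta_rot":[0,0,0],"hand":4.5},{"delta_pos":[-0.03,-0.5,0],"delta_rot":[0,0,0],"hand":4.5},{"delta_pos":[-0.03,-0.5,0],"delta_rot":[0,0,0],"hand":4.5},{"delta_pos":[-0.03,-0.5,0],"delta_rot":[0,0,0],"hand":4.5},{"delta_pos":[-0.03,-0.5,0],"delta_rot":[0,0,0],"hand":4.5},{"delta_pos":[-0.03,-0.5,0],"delta_rot":[0,0,0],"hand":4.5},{"delta_pos":[-0.03,-0.5,0],"delta_rot":[0,0,0],"hand":4.5},{"delta_pos":[-0.03,-0.5,0],"delta_rot":[0,0,0],"hand":4.5},{"delta_pos":[0,0,0],"delta_rot":[0,0,0],"hand":4.5}])

```text
t: 15.75
eef_pos: [0.6308, 0.0383, 0.0839]
ee_rot: [-3.138, 0.002, -1.632]
force: [1.9, 4.7, 6.3]
width: 0.0556
```

Run:
```python
from h import *
s=get_state();print(s["t"],s["eef_pos"],s["ee_rot"],s["force"],s["moment"],s["width"])
im=grab_frame("wrist");cv2.imwrite("pics/w8.png",im);np.save("T8.npy",wT(s))
im=grab_frame("scene");cv2.imwrite("pics/s8full.png",im);cv2.imwrite("pics/s8.png",cv2.resize(im[180:270,310:430],None,fx=6,fy=6,interpolation=cv2.INTER_CUBIC))
im=grab_frame("top");cv2.imwrite("pics/t8.png",im);cv2.imwrite("pics/t8c.png",cv2.resize(im[130:230,280:400],None,fx=6,fy=6,interpolation=cv2.INTER_CUBIC))
```

```text
15.75 [0.6308 0.0383 0.0839] [-3.1382  0.0019 -1.6315] [1.8967 4.7346 6.2602] [ 1.9111 -0.3688 -0.0358] 0.055593800086443074
```

View pics/w8.png

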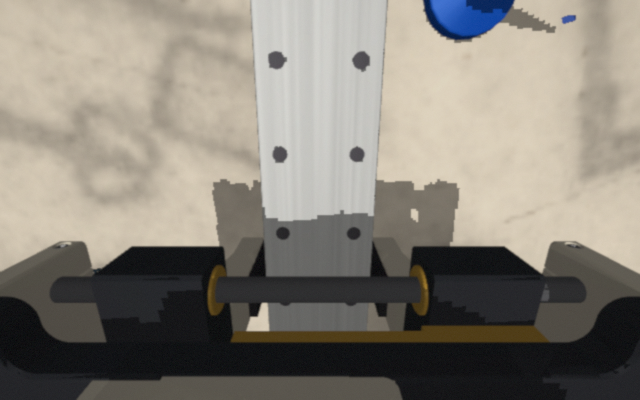

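View pics/s8.png

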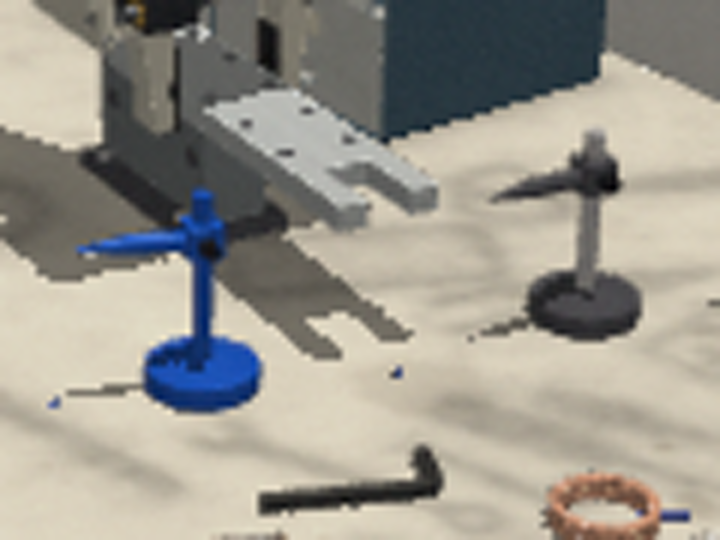

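View pics/t8c.png

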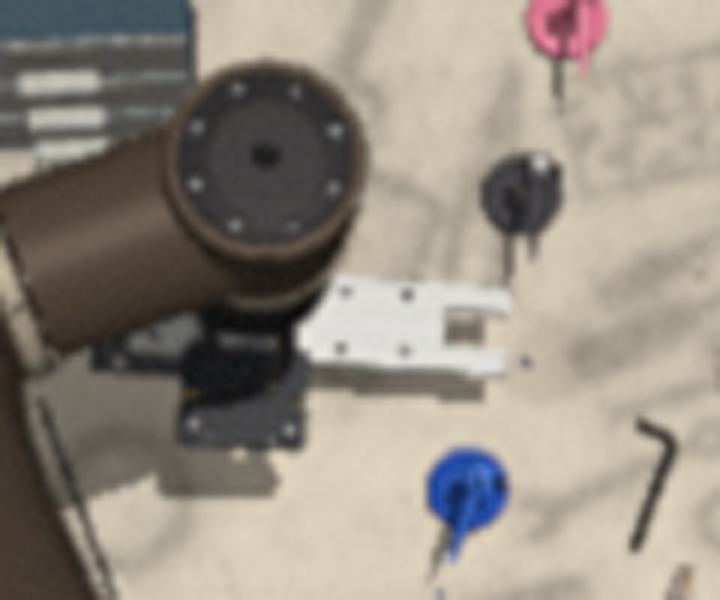

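Run:
```python
from h import *
e=np.array([np.cos(np.radians(-93.5)),np.sin(np.radians(-93.5))])
g=lambda x,y:(280+x/6,130+y/6); f=lambda x,y:(310+x/6,180+y/6)
tip=ray("top",g(532,259),.077)[:2]; A=ray("top",g(510,291),.084)[:2];B=ray("top",g(506,373),.084)[:2]
print("top",tip,A,B,"remain",(tip-(A+B)/2)@e)
tip=ray("scene",f(491,200),.077)[:2]; A=ray("scene",f(437,184),.084)[:2];B=ray("scene",f(335,207),.084)[:2]
A2=ray("scene",f(369,200),.084)[:2]
print("scene",tip,A,A2,B,"remain",(tip-A)@e,(tip-A2)@e)
T=np.load("T8.npy")
# wrist: hole rows vs TCP; compare T6
for n,T,uvs in (("6",np.load("T6.npy"),[(287,72),(350,72),(289,143),(347.5,143)]),("8",T,[(277,60),(361,60),(280,154),(357,154)])):
    s=[ray("wrist",u,.084,T)[:2] for u in uvs];print(n,np.mean(s[:2],0),np.mean(s[2:],0))
im=cv2.imread("pics/t8.png");cv2.imwrite("pics/t8d.png",cv2.resize(im[150:200,335:380],None,fx=12,fy=12,interpolation=cv2.INTER_CUBIC))
```

```text
top [ 0.6679 -0.1471] [ 0.6456 -0.1317] [ 0.5925 -0.1283] remain 0.014110815102925235
scene [ 0.6672 -0.1494] [ 0.647  -0.1333] [ 0.6089 -0.1309] [ 0.5909 -0.1288] remain 0.014833247109168205 0.014938708016726383
6 [0.6283 0.0224] [0.6308 0.0624]
8 [ 0.6246 -0.0616] [ 0.6272 -0.0218]
```

View pics/t8d.png

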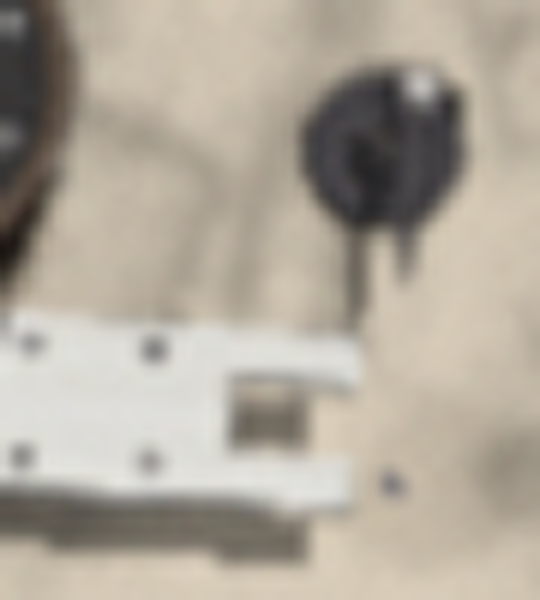

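>>> move_arm(rows=[{"delta_pos":[-0.02,-0.36,0],"delta_rot":[0,0,0],"hand":4.5},{"delta_pos":[-0.02,-0.36,0],"delta_rot":[0,0,0],"hand":4.5},{"delta_pos":[-0.02,-0.36,0],"delta_rot":[0,0,0],"hand":4.5},{"delta_pos":[-0.02,-0.36,0],"delta_rot":[0,0,0],"hand":4.5},{"delta_pos":[0,0,0],"delta_rot":[0,0,0],"hand":4.5},{"delta_pos":[0,0,0],"delta_rot":[0,0,0],"hand":4.5},{"delta_pos":[0,0,0],"delta_rot":[0,0,0],"hand":4.5},{"delta_pos":[0,0,0],"delta_rot":[0,0,0],"hand":4.5},{"delta_pos":[0,0,0],"delta_rot":[0,0,0],"hand":4.5},{"delta_pos":[0,0,0],"delta_rot":[0,0,0],"hand":4.5}])

```text
t: 16.9
eef_pos: [0.6301, 0.024, 0.0839]
ee_rot: [-3.138, 0.002, -1.631]
force: [0.8, 5.3, 7.2]
width: 0.0556
```

Run:
```python
from h import *
s=get_state();print(s["t"],s["eef_pos"],s["ee_rot"],s["force"],s["moment"],s["width"])
im=grab_frame("wrist");cv2.imwrite("pics/w9.png",im)
im=grab_frame("scene");cv2.imwrite("pics/s9.png",cv2.resize(im[180:270,310:430],None,fx=6,fy=6,interpolation=cv2.INTER_CUBIC))
im=grab_frame("top");cv2.imwrite("pics/t9d.png",cv2.resize(im[150:200,335:380],None,fx=12,fy=12,interpolation=cv2.INTER_CUBIC))
```

```text
16.9 [0.6301 0.024  0.0839] [-3.1383  0.0017 -1.6313] [0.8499 5.2852 7.2324] [ 2.1006 -0.3151  0.012 ] 0.05559877895940614
```

View pics/s9.png

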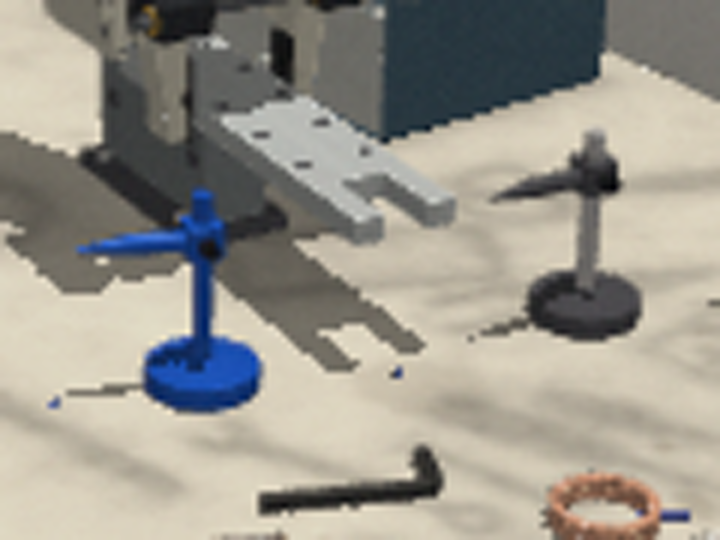

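View pics/t9d.png

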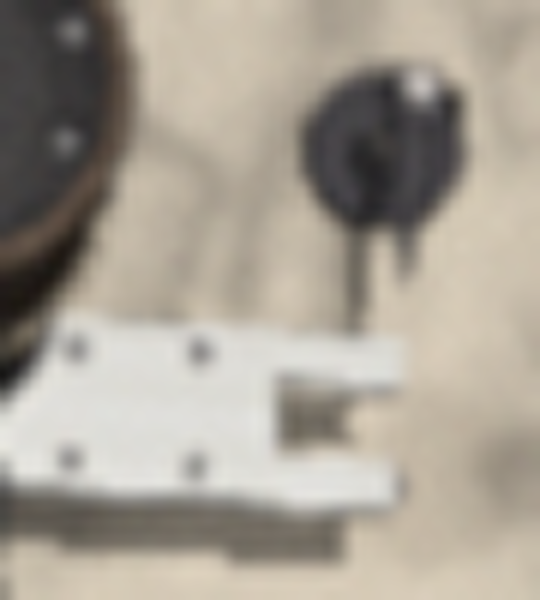

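Run:
```python
from h import *
e=np.array([np.cos(np.radians(-93.5)),np.sin(np.radians(-93.5))])
g=lambda x,y:(335+x/12,150+y/12); f=lambda x,y:(310+x/6,180+y/6)
tip=ray("top",g(405,280),.077)[:2]; A=ray("top",g(405,341),.084)[:2];B=ray("top",g(400,505),.084)[:2]
print("top",tip,A,B,(tip-(A+B)/2)@e)
tip=ray("scene",f(491,200),.077)[:2]
for p in [(456,198),(384,216),(352,225)]:
  A=ray("scene",f(*p),.084)[:2];print("scene",A,(tip-A)@e)
m=np.array([.6242,-.0416]); print("wrist remain",(np.array([.6677,-.1432])-m)@e-(np.array([.6301,.0240])-np.array([.6346,.1222]))@e)
s=get_state();print(s["eef_pos"],s["force"],s["qd"])
```

```text
top [ 0.6672 -0.1475] [ 0.6459 -0.1462] [ 0.5928 -0.1436] -0.00035522814636812337
scene [ 0.645  -0.1506] -0.0025882028444020504
scene [ 0.6045 -0.1488] -0.003221393124692567
scene [ 0.5862 -0.1488] -0.004405025806261555
wrist remain 0.0004633284169612145
[0.6301 0.024  0.0839] [0.3373 4.6804 6.6406] [ 0.0004 -0.0005  0.0006  0.0017  0.0021 -0.0001]
```

Run:
```python
from h import *
print(job_done());s=get_state();print(s["t"],s["eef_pos"],s["force"],s["width"])
```

```text
the job is handed in; nothing more can be done
None
the job is handed in; nothing more can be done
```

The job is handed in. I laid the plate on the riser, let go of it, and it balanced there by itself. I then re-gripped its tail about 45 mm behind the middle and slid it about 98 mm without lifting it, until the fork end was level with the grey pointer's tip. The arm is still holding it there.

**Fork end against pointer tip:**

| Camera | Reading |
|---|---|
| Top | level within about 0.4 mm |
| Wrist, taken before the slide plus measured travel | about 0.5 mm short |
| Scene | 2.6 to 4.4 mm past the tip |

The scene camera disagrees with the other two, but one of its pixels is several millimetres here. All three readings are inside the 6 mm limit.

**Hold at the end:**
- **Grip and press:** the jaws were at 55.6 mm on the plate, and it pressed on the riser with roughly 11 N.
- **Tilt:** the tool was within about 0.004 rad of vertical.
- **Centring:** at the last check, 14 mm before the end, the fork's middle was within about 1 mm of the riser's centre line.
- **Stand and bystanders:** none of the bystanders or look-alikes visible in the last pictures had visibly moved. I saw no contact with the pointer stand.

The last state before hand-in was at about 17 s, well inside the 43 s limit. The robot gave no state afterwards, so I have no check of the final second.

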